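# Set the split cap block to size and clamp it

## Task

On the cap-stretching board, slide the movable half of the wooden split block by its dark knob until the black pointer on its slotted foot plate points at the red size marker. Then tighten the clamp: swing the orange-handled lever clockwise (seen from above) until it stops, and let go, with the pointer still at the marker. Leave the loose things on and around the board where they are.

Things in the scene. Friction and masses are not known exactly. Their poses are not given: they have to be found in the camera images.
- base_board: Fixed plywood board, 260 (x) x 470 (y) x 22 mm, yaw within 0.35 rad. Origin: centre of its underside, on the bench; its y axis is the sliding direction. It carries a wooden cap block in two halves (each 160 mm in x, 90 in y, tops 125 mm above the bench), the fixed half at its -y end, then the movable one; that one's 58 mm wide slotted steel foot plate runs on to +y, past the clamp at x 0, y 100 mm.
- slide_half (a joint): Travel (m) of the movable half along the board's +y, away from the fixed half: 0 = halves closed, end stop at 0.100. Starts at 0 to 0.02, short of the marker. Rubs with about 3 N while the clamp is loose and stays where it is left; the tightened clamp presses on the foot plate and holds it.
- block_knob (a point): Dark wooden knob on top of the movable half, for sliding it: an upright cylinder 34 mm in diameter. This point is on its axis, 13 mm below its flat top and 25 mm above the wooden half (from 13 mm below this point the knob narrows to a 26 mm neck), about 149 mm above the bench.
- pointer_tip (a point): Tip of the black triangular pointer (24 mm long, 16 mm wide at its root) that juts from the +x edge of the foot plate, 28 mm above the bench. It moves with the movable half along the board's y axis.
- size_marker: Fixed red block on the scale beside the foot plate, 34 (x) x 14 (y) x 10 mm high, axes parallel to the board's; origin under it, 15 mm from its -x side, mid-width, 24 mm above the bench. The size is set when the pointer tip is level with it along y, within its 14 mm width (the tip then nearly touches the middle of its -x side). At the start it stands 20 to 90 mm ahead (+y) of the pointer.
- clamp_lever (a joint): Turn (rad) of the clamp lever about the upright stud, growing clockwise seen from above. 0 = pointing along the board's -x (loose); 1.5 = at its stop, tight, pointing nearly along the board's +y. Starts at 0 to 0.35. Needs about 3 N at its handle, somewhat more when tight, and stays where it is left.
- lever_grip (a point): Upright round orange handle at the lever's free end, 22 mm in diameter, top 83 mm above the bench; this point is on its axis 13 mm below its top and moves on a circle of 70 mm radius round the clamp's axis. The lever's 11 mm wide bar meets it 21 to 31 mm below this point.
- clamp_axis (a point): Top of the clamp's 32 mm wide steel hub, on the upright axis (stud) about which the lever turns; 56 mm above the bench. A 10 mm stud end stands 6 mm higher.
- spare_washer: Brass washer, 34 mm across, 5 mm thick, lying on the board's far corner (+x, +y); origin under its centre. Not to be disturbed.
- thread_spool: Blue spool, 34 mm across, 40 mm high, standing on the board's corner (+x, -y); origin under its centre. Not to be disturbed.
- screwdriver: Screwdriver lying on the bench on the robot's side of the board; origin under its middle. Not to be disturbed.
- glue_bottle: Amber bottle, 56 mm across, 150 mm high, standing off the -y end of the board; origin under its centre. Not to be disturbed.
- pin_tin: Metal tin, 70 mm across, 60 mm high, standing off the +x side of the board; origin under its centre. Not to be disturbed.

How it is judged:
By the outcome, as a careful person would: the job done as asked, in the order asked, and still so for the second after the job is handed in, with the robot touching nothing.
It also fails if it takes over 48 s, if anything falls off the work surface, if the arm or the gripper's body presses on something with over 40 N, if the wrist force passes 120 N, or if a joint passes its speed limit or range.

## Robot

A 6-joint arm with a two-finger parallel gripper is mounted at the origin on the work surface. World frame = base frame: x ahead of the robot, y to its left, z up, the work surface at z = 0. Lengths are in m, angles in rad, forces in N, time in s.
With the tool pointing down it reaches from about 0.35 to 0.875 m from the base axis. Payload 4.2 kg.
Tool frame: the origin (TCP) lies on the centre line of the jaws, within the pads' length; the fingertips stand 8 mm ahead of it and the grasp point (between the pads) lies 11 mm behind it; z points along the fingers, y is the line along which they close (so a half turn about z gives the same grasp; the last joint's range is limited). The gripper opens to 85 mm and grips with 20 to 120 N. Pads are 22 mm wide; open, the fingers measure 114 mm over their backs; the gripper's body (76 mm by 85 mm) begins 54 mm behind the grasp point. The pads swing forward as they close: fully open they stand 13 mm farther back than shut.
Start: joints at [-0.898, 0.385, 0.008, 0, -1.194, -0.259], TCP at [0.251, -0.572, 0.239] pointing down, gripper open.
Joint ranges: [-3.14, 3.14], [-1.21, 2.06], [-1.07, 1.41], [-3.16, 2.05], [-2.99, -0.16], [-3.1, 3.1]. Speed limits (rad/s): [2.79, 2.79, 3.14, 3.14, 3.14, 3.14].

## Interface

Orientations are given as a 3x3 rotation matrix whose columns are the frame's x, y, z axes.
In Python, from rig import telemetry, snapshot, workorder gives the robot as it stands. The module is installed in compiled form; this text tells all that it offers.
- The arm moves only by the tool step_arm, never from a script. Its argument "motion" is a list of rows, each a list of 3 entries, a list of its own where there are three numbers: the finger opening in cm, from 0 to 8.54, then the shift along the tool's x, y, z in cm, then the turn, a rotation vector about the tool's x, y, z in degrees. A call has 1 to 12 rows; each row is the pose to reach, as a shift and turn from the pose commanded when the call began, along the tool's axes at that moment; what a row does not reach only later rows make up. A row lasts 1/12 s, in which the tool goes at most 41.7 mm and 7.16 degrees, less where a joint would pass 70% of its speed; a pose out of reach is approached as far as the arm can. A call with a gripper value outside its range is refused whole. The fingers move at their own pace and stop on an object; "grip_force" is the grip in N (left out, the last holds). Time passes only in rows, so rows that repeat a pose let the fingers close. It gives the time, the measured TCP pose, the force, the opening and the grip force at its end, in the units of the state.
- telemetry.get_obs(): the state, without advancing time (a new reading comes with each control period).
- snapshot(name): name is "side" or "top"; returns a dict with "image" (480x640x3 uint8, blue, green, red), "fx", "fy", "cx", "cy" (pixels), "position" and "attitude" of the camera in the world. Camera axes: x right, y down, z forward; pixel columns grow to the right and rows downward; lengths in m; the calibration is good to about 2 mm. A picture is of the moment at which its call begins. There is no depth.
- workorder.close_job(): hands the job in; it is judged then, once.
The state is a dict: "time": time; "joints": joint angles; "joint_velocities": joint speeds; "tau": joint torques, N m; "eef_pos": TCP position; "tool_rot": TCP orientation; "contact_force": force on the tool from outside, world axes, zero at the start; "wrist_torque": the same for the moment, N m; "gripper_width": finger opening in m; "finger_force": force on a finger pad.
Only numpy, scipy, OpenCV 4.12 (cv2) and the standard library are available. Lean on these libraries where they do the work, as an engineer would, in place of code of your own. Each camera call takes 0.05 s, during which the arm holds its last target. There are 200 camera calls.

## Working session

There is one attempt and no reset: what is moved stays moved. The work goes in short steps, Python scripts to look and compute and a tool call to move; the robot and the scene stay as the last step left them, time stands still between calls to the robot, and variables do not carry over. Pictures are saved under pics/ and viewed, at most 10 in all, crops included, and the job is handed in when it is done.

Besides the shell and the picture viewer there is one more tool, called after ">>>" by a JSON object that holds its "op" and its "data". step_arm: Moves the arm, as the interface text tells. Its arguments: {"type":"object","properties":{"motion":{"type":"array"},"grip_force":{"type":"number"}},"required":["motion"]}

```bash
mkdir -p pics; python3 - <<'E'
from rig import telemetry, snapshot
import cv2, numpy as np
for n in("side","top"):
    s=snapshot(n); cv2.imwrite(f"pics/{n}0.png",s["image"])
    print(n,s["fx"],s["fy"],s["cx"],s["cy"],np.round(s["position"],4),np.round(s["attitude"],4).tolist())
o=telemetry.get_obs(); print(o["time"],o["eef_pos"],np.round(o["tool_rot"],3).tolist(),o["gripper_width"])
E
```

```text
side 464.16687591236587 464.16687591236587 324.1667017153276 240.66971767940063 [0.1019 0.4262 0.6262] [[-0.7042, -0.4487, 0.5502], [-0.7098, 0.4264, -0.5607], [0.017, -0.7854, -0.6188]]
top 573.7775894992652 573.7775894992652 321.733276456372 245.92911862292294 [ 0.5248 -0.0378  1.0489] [[0.0081, -0.9989, 0.0469], [-0.9999, -0.0077, 0.0083], [-0.008, -0.047, -0.9989]]
0.1 [ 0.25112842 -0.57178311  0.23832632] [[-0.916, -0.402, -0.001], [-0.402, 0.916, 0.002], [0.0, 0.002, -1.0]] 0.08527768455478621
```

View pics/side0.png

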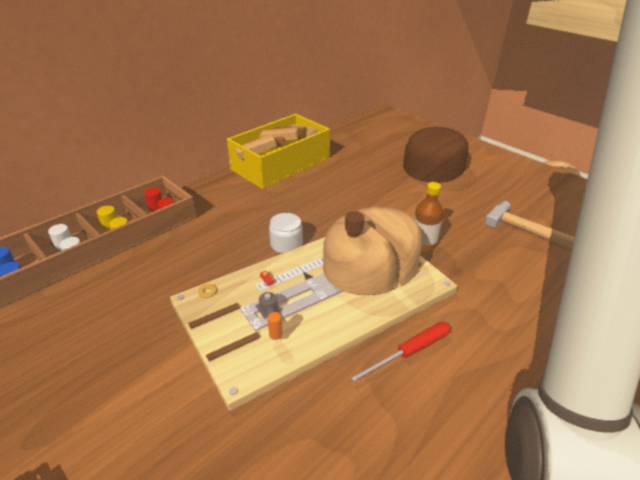

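View pics/top0.png

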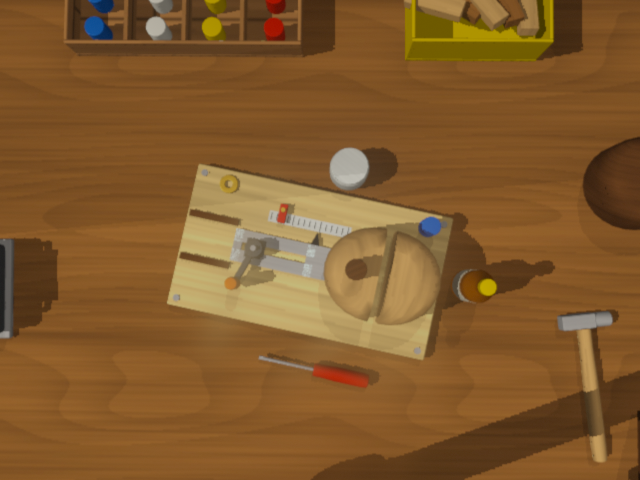

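The top view shows the board from (200,165) to (425,358). The knob is at about (356,269), the pointer (316,240), the marker (284,212), the handle (232,284) and the hub (255,248). In the side view the knob top is at about (354,218), the handle (275,320) and the hub (267,300). I'll zoom in to get exact pixels.

```bash
python3 - <<'E'
import cv2
a=cv2.imread("pics/top0.png")[190:310,215:375]; cv2.imwrite("pics/topc.png",cv2.resize(a,None,fx=5,fy=5,interpolation=cv2.INTER_CUBIC))
a=cv2.imread("pics/side0.png")[205:355,230:430]; cv2.imwrite("pics/sidec.png",cv2.resize(a,None,fx=4,fy=4,interpolation=cv2.INTER_CUBIC))
E
```

```text
(no output)
```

View pics/topc.png

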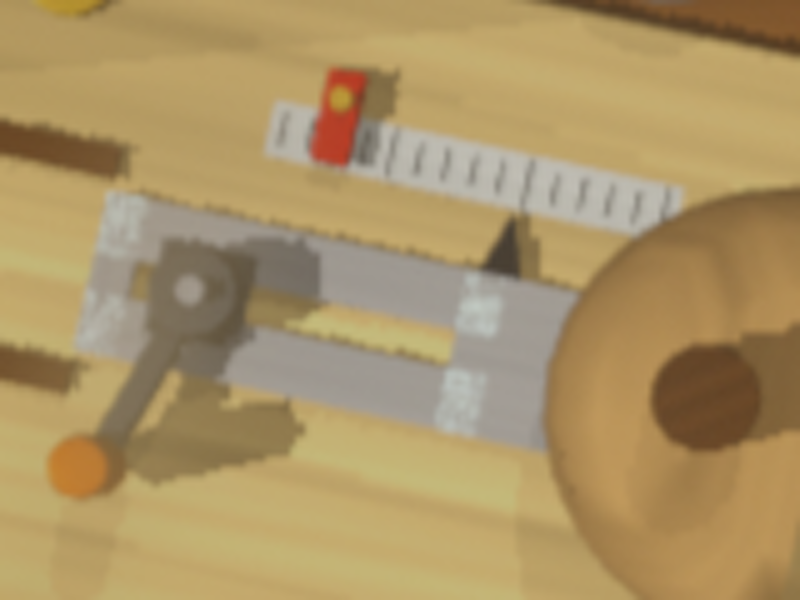

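View pics/sidec.png

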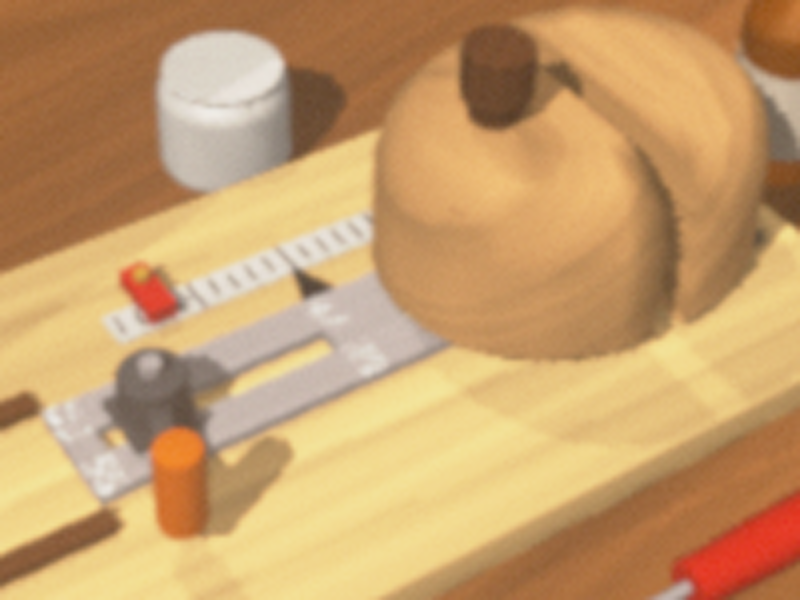

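Zoomed crop pixels. Top: knob top (706,397), handle top (79,467), stud (190,290), pointer tip (515,216), marker top centre (339,116). Side: knob top (500,45), handle top (180,446), stud (152,360), tip (296,268), marker centre (147,290).

```bash
cat > geo.py <<'E'
import numpy as np, cv2
def cam(s): return dict(K=np.array([[s["fx"],0,s["cx"]],[0,s["fy"],s["cy"]],[0,0,1]]),R=np.array(s["attitude"]),p=np.array(s["position"]))
def P(c): return c["K"]@np.c_[c["R"].T,-c["R"].T@c["p"]]
def tri(a,ua,b,ub):
    X=cv2.triangulatePoints(P(a),P(b),np.array(ua,float).reshape(2,1),np.array(ub,float).reshape(2,1))[:,0]; return X[:3]/X[3]
def onz(c,u,z):
    d=c["R"]@np.linalg.inv(c["K"])@np.array([*u,1.]); return c["p"]+d*(z-c["p"][2])/d[2]
E
python3 - <<'E'
from rig import snapshot
from geo import *
T,S=cam(snapshot("top")),cam(snapshot("side"))
t=lambda x,y:(215+(x+.5)/5-.5,190+(y+.5)/5-.5)
s=lambda x,y:(230+(x+.5)/4-.5,205+(y+.5)/4-.5)
cor=np.array([onz(T,u,.022) for u in[(200,165),(168,303),(425,358),(452,215)]])  # (+x+y),(-x+y),(-x-y),(+x-y)
print(np.linalg.norm(np.diff(cor,axis=0),axis=1))
yv=cor[0]+cor[1]-cor[2]-cor[3]; yaw=np.arctan2(-yv[0],yv[1]); c0=cor.mean(0)
R=np.array([[np.cos(yaw),-np.sin(yaw)],[np.sin(yaw),np.cos(yaw)]])
print("yaw",yaw,"c",c0)
for n,a,b,z in[("knobtop",(706,397),(500,45),.162),("handletop",(79,467),(180,446),.083),("stud",(190,290),(152,360),.062),("tip",(515,216),(296,268),.028),("marker",(339,116),(147,290),.034)]:
    X=tri(T,t(*a),S,s(*b)); Y=onz(T,t(*a),z); Z=onz(S,s(*b),z)
    print(n,X.round(4),"top@z",Y[:2].round(4),"side@z",Z[:2].round(4),"board",(R.T@(Y-c0)[:2]).round(4),(R.T@(Z-c0)[:2]).round(4))
E
```

```text
[0.25445414 0.46801973 0.25938118]
yaw -0.19535028417861433 c [ 0.5481664  -0.00989433  0.022     ]
knobtop [ 0.5307 -0.0839  0.1595] top@z [ 0.5313 -0.0833] side@z [ 0.5276 -0.0819] board [-0.0023 -0.0752] [-0.0061 -0.0746]
handletop [0.5061 0.1234 0.08  ] top@z [0.5066 0.1234] side@z [0.503  0.1244] board [-0.0666  0.1227] [-0.0704  0.123 ]
stud [0.567  0.0893 0.0601] top@z [0.5674 0.0896] side@z [0.5645 0.0897] board [-0.0004  0.1013] [-0.0033  0.1008]
tip [ 0.5961 -0.0219  0.0246] top@z [ 0.5962 -0.0217] side@z [ 0.5929 -0.0198] board [ 0.0494 -0.0023] [ 0.0458 -0.001 ]
marker [0.6314 0.0413 0.0271] top@z [0.6309 0.0411] side@z [0.6248 0.0454] board [0.0713 0.066 ] [0.0644 0.0691]
```

Everything is consistent: board yaw is about -0.195, the slide needed is about 68 mm, and the lever is at about 0.31 rad. Next I move above the knob with the closing axis along the board's y.

>>> {"op": "step_arm", "data": {"motion": [[8.5, [-3, 2.2, 0], [0, 0, 3]], [8.5, [-6.5, 4.8, 0], [0, 0, 6]], [8.5, [-10, 7.5, 0], [0, 0, 9]], [8.5, [-13.5, 10.1, 0], [0, 0, 12]], [8.5, [-17, 12.7, 0], [0, 0, 15]], [8.5, [-20.5, 15.3, 0], [0, 0, 18]], [8.5, [-24, 17.9, 0], [0, 0, 21]], [8.5, [-27.5, 20.5, 0], [0, 0, 24]], [8.5, [-31, 23.1, 0], [0, 0, 27]], [8.5, [-34.5, 25.7, 0], [0, 0, 30]], [8.5, [-38, 28.3, 0], [0, 0, 32.5]], [8.5, [-41, 30.5, 0], [0, 0, 34.9]]]}}

```text
time: 1.2
eef_pos: [0.4968, -0.1394, 0.2395]
tool_rot: [[-0.981, 0.196, 0.0], [0.196, 0.981, 0.0], [-0.0, 0.0, -1.0]]
contact_force: [1.0, 0.8, 0.7]
gripper_width: 0.0848
finger_force: 0.0
```

```bash
cat > go.py <<'E'
import sys,numpy as np
from rig import telemetry
def delta(target):
    o=telemetry.get_obs(); R=np.array(o["tool_rot"])
    print("t",o["time"],"tcp",np.round(o["eef_pos"],4),"yaw_y",np.degrees(np.arctan2(R[1,1],R[0,1])).round(2),"j",np.round(o["joints"],2),"F",np.round(o["contact_force"],1),"w",round(o["gripper_width"],4))
    print("shift cm",(100*R.T@(np.array(target)-o["eef_pos"])).round(2))
if __name__=="__main__": delta([float(v) for v in sys.argv[1:4]])
E
python3 go.py 0.5298 -0.083 0.24
```

```text
t 1.2 tcp [ 0.4968 -0.1394  0.2395] yaw_y 78.7 j [ 0.04  0.2  -0.26 -0.   -1.12 -1.81] F [1.  0.8 0.7] w 0.0848
shift cm [-2.13  6.18 -0.05]
```

>>> {"op": "step_arm", "data": {"motion": [[8.5, [-1, 3, 0], [0, 0, 0]], [8.5, [-2.1, 5.5, 0], [0, 0, 0]], [8.5, [-2.1, 6.2, 2], [0, 0, 0]], [8.5, [-2.1, 6.2, 5], [0, 0, 0]], [8.5, [-2.1, 6.2, 7.5], [0, 0, 0]], [8.5, [-2.1, 6.2, 9], [0, 0, 0]], [8.5, [-2.1, 6.2, 9.5], [0, 0, 0]], [8.5, [-2.1, 6.2, 9.5], [0, 0, 0]]]}}

```text
time: 1.87
eef_pos: [0.5282, -0.0848, 0.143]
tool_rot: [[-0.981, 0.194, -0.003], [0.194, 0.981, -0.0], [0.003, -0.001, -1.0]]
contact_force: [0.6, -0.7, 0.8]
gripper_width: 0.0854
finger_force: 0.0
```

```bash
python3 go.py 0.5298 -0.083 0.143; python3 - <<'E'
from rig import snapshot
import cv2
cv2.imwrite("pics/s1.png",cv2.resize(snapshot("side")["image"][150:350,220:460],None,fx=3,fy=3,interpolation=cv2.INTER_CUBIC))
E
```

```text
t 1.8667 tcp [ 0.5282 -0.0848  0.143 ] yaw_y 78.81 j [ 0.14  0.33 -0.35 -0.   -0.9  -1.91] F [ 0.6 -0.7  0.8] w 0.0854
shift cm [-0.12  0.21  0.  ]
```

View pics/s1.png

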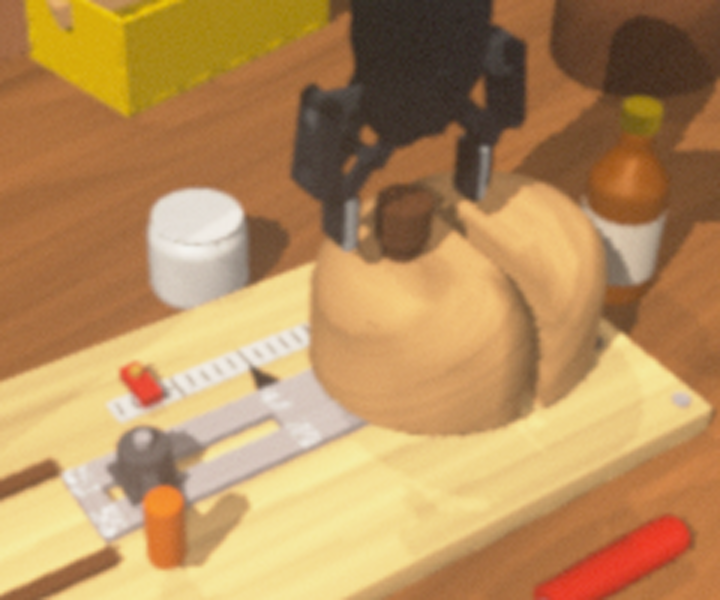

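The knob stands between the open pads at about (405,220) in this crop. I centre by 2 mm and close.

>>> {"op": "step_arm", "data": {"motion": [[8.5, [-0.1, 0.2, 0], [0, 0, 0]], [3, [-0.1, 0.2, 0], [0, 0, 0]], [3, [-0.1, 0.2, 0], [0, 0, 0]], [3, [-0.1, 0.2, 0], [0, 0, 0]], [3, [-0.1, 0.2, 0], [0, 0, 0]], [3, [-0.1, 0.2, 0], [0, 0, 0]], [3, [-0.1, 0.2, 0], [0, 0, 0]], [3, [-0.1, 0.2, 0], [0, 0, 0]]], "grip_force": 35}}

```text
time: 2.58
eef_pos: [0.5305, -0.0832, 0.1451]
tool_rot: [[-0.981, 0.194, 0.001], [0.194, 0.981, -0.0], [-0.001, -0.0, -1.0]]
contact_force: [-1.8, -0.6, 6.2]
gripper_width: 0.0326
finger_force: 34.9
```

Gripped. I slide about 60 mm first, then check.

>>> {"op": "step_arm", "data": {"motion": [[3, [0, 0.3, -0.1], [0, 0, 0]], [3, [0, 1, -0.1], [0, 0, 0]], [3, [0, 2, -0.1], [0, 0, 0]], [3, [0, 3, -0.1], [0, 0, 0]], [3, [0, 4, -0.1], [0, 0, 0]], [3, [0, 5, -0.1], [0, 0, 0]], [3, [0, 5.7, -0.1], [0, 0, 0]], [3, [0, 6, -0.1], [0, 0, 0]], [3, [0, 6, -0.1], [0, 0, 0]]]}}

```text
time: 3.33
eef_pos: [0.5431, -0.0226, 0.1452]
tool_rot: [[-0.981, 0.193, 0.002], [0.193, 0.981, 0.001], [-0.002, 0.002, -1.0]]
contact_force: [4.9, 1.8, -2.6]
gripper_width: 0.033
finger_force: 35.5
```

```bash
python3 - <<'E'
from rig import snapshot
import cv2,numpy as np
a=snapshot("side")["image"][240:320,240:340];b=snapshot("top")["image"][190:270,260:360]
f=lambda i:cv2.resize(i,(400,320) ,interpolation=cv2.INTER_CUBIC)
cv2.imwrite("pics/s2.png",np.hstack([f(a),f(b)]))
E
```

```text
(no output)
```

View pics/s2.png

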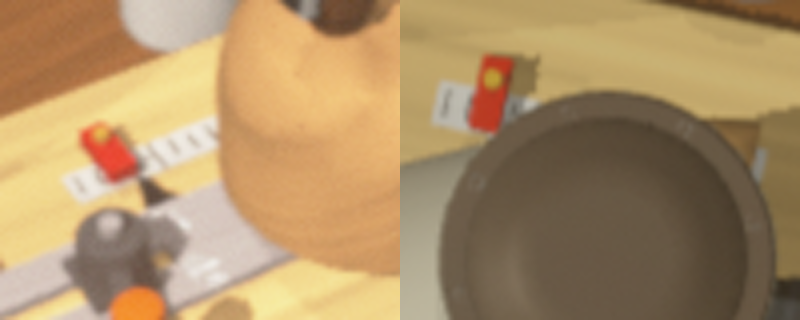

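In the side crop the pointer tip is at (142,180), and the marker's -x face is centred near (121,168). The pointer is still short.

```bash
python3 - <<'E'
from rig import snapshot
from geo import *
S=cam(snapshot("side")); s=lambda x,y:(240+(x+.5)/4-.5,240+(y+.5)/4-.5)
u=np.array([.194,.981])
a=onz(S,s(142,180),.028)[:2]@u
for p,z in[((121,168),.029),((108,182),.024),((137,172),.024)]: print(1000*(onz(S,s(*p),z)[:2]@u-a))
E
python3 go.py 0 0 0
```

```text
4.797025578871461
12.107632048196399
-2.5088858070786424
t 3.4833 tcp [ 0.543  -0.023   0.1452] yaw_y 78.83 j [ 0.26  0.34 -0.33 -0.   -0.91 -2.02] F [ 4.4  2.6 -3. ] w 0.0328
shift cm [53.75 -8.3  14.39]
```

About 5 to 7 mm remain. I move 6 mm, then release and lift.

>>> {"op": "step_arm", "data": {"motion": [[3, [0, 0.3, 0], [0, 0, 0]], [3, [0, 0.6, 0], [0, 0, 0]], [3, [0, 0.6, 0], [0, 0, 0]], [3, [0, 0.6, 0], [0, 0, 0]], [8.5, [0, 0.6, 0], [0, 0, 0]], [8.5, [0, 0.6, 0], [0, 0, 0]], [8.5, [0, 0.6, 0], [0, 0, 0]], [8.5, [0, 0.6, 0], [0, 0, 0]], [8.5, [0, 0.6, -2], [0, 0, 0]], [8.5, [0, 0.6, -5], [0, 0, 0]], [8.5, [0, 0.6, -8], [0, 0, 0]], [8.5, [0, 0.6, -10], [0, 0, 0]]]}}

```text
time: 4.48
eef_pos: [0.5436, -0.0183, 0.2483]
tool_rot: [[-0.981, 0.194, 0.003], [0.194, 0.981, 0.0], [-0.003, 0.001, -1.0]]
contact_force: [1.0, -0.3, 0.2]
gripper_width: 0.0849
finger_force: 0.0
```

>>> {"op": "step_arm", "data": {"motion": [[8.5, [2.5, 0, 0], [0, 0, -7]], [8.5, [5, 0, 0], [0, 0, -14]], [8.5, [7.5, 0, 0], [0, 0, -21]], [8.5, [10, 0, 0], [0, 0, -28]], [8.5, [12, 0, 0], [0, 0, -35]], [8.5, [13, 0, 0], [0, 0, -42]], [8.5, [13, 0, 0], [0, 0, -49]], [8.5, [13, 0, 0], [0, 0, -56]], [8.5, [13, 0, 0], [0, 0, -63]], [8.5, [13, 0, 0], [0, 0, -70]], [8.5, [13, 0, 0], [0, 0, -77]], [8.5, [13, 0, 0], [0, 0, -84]]]}}

```text
time: 5.48
eef_pos: [0.4151, 0.0069, 0.2454]
tool_rot: [[-0.29, -0.957, -0.0], [-0.957, 0.29, 0.0], [-0.0, 0.001, -1.0]]
contact_force: [-0.1, 0.1, 0.8]
gripper_width: 0.0849
finger_force: 0.0
```

```bash
python3 - <<'E'
from rig import snapshot
import cv2,numpy as np
a=snapshot("side")["image"][240:320,240:340];b=snapshot("top")["image"][190:270,260:360]
f=lambda i:cv2.resize(i,(400,320) ,interpolation=cv2.INTER_CUBIC)
cv2.imwrite("pics/s3.png",np.hstack([f(a),f(b)]))
E
python3 go.py 0.5048 0.1239 0.15
```

```text
t 5.5833 tcp [0.4152 0.0069 0.2454] yaw_y 162.79 j [ 0.41  0.01 -0.46 -0.   -1.1  -0.71] F [-0.1 -0.6  0.5] w 0.0847
shift cm [-13.82  -5.1    9.54]
```

View pics/s3.png

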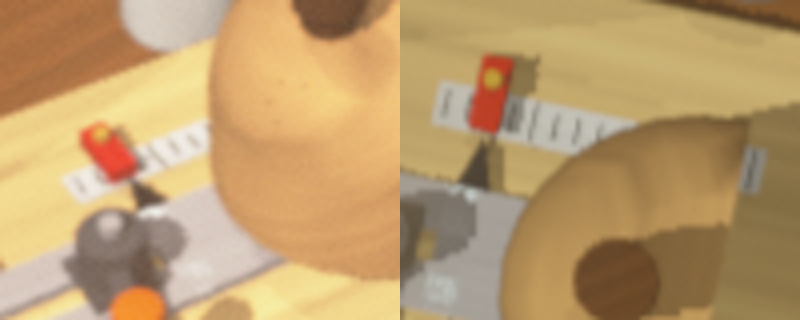

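The pointer is within about 2 mm of the marker's middle in both views: tip at (486,143) against face centre (484,130) in the top crop, and tip at (133,184) in the side crop. Next is the lever. I turn another -78° so the pads close tangentially and move above the handle.

>>> {"op": "step_arm", "data": {"motion": [[8.5, [-1.2, -0.4, 0], [0, 0, -7]], [8.5, [-2.5, -0.9, 0], [0, 0, -14]], [8.5, [-3.7, -1.4, 0], [0, 0, -21]], [8.5, [-5, -1.8, 0], [0, 0, -28]], [8.5, [-6.2, -2.3, 0], [0, 0, -35]], [8.5, [-7.5, -2.8, 1], [0, 0, -42]], [8.5, [-9, -3.3, 2.5], [0, 0, -49]], [8.5, [-10.2, -3.8, 4], [0, 0, -56]], [8.5, [-11.5, -4.2, 5.5], [0, 0, -63]], [8.5, [-13, -4.8, 7], [0, 0, -70]], [8.5, [-13.8, -5.1, 8.5], [0, 0, -76]], [8.5, [-13.8, -5.1, 9.5], [0, 0, -78]]]}}

```text
time: 6.58
eef_pos: [0.5056, 0.1247, 0.1487]
tool_rot: [[0.874, -0.487, -0.001], [-0.487, -0.874, -0.001], [-0.001, 0.001, -1.0]]
contact_force: [-0.3, -0.8, 0.3]
gripper_width: 0.0853
finger_force: 0.0
```

```bash
python3 go.py 0.5048 0.1239 0.066; python3 - <<'E'
from rig import snapshot
import cv2,numpy as np
a=snapshot("side")["image"][200:350,190:350]
cv2.imwrite("pics/s4.png",cv2.resize(a,None,fx=4,fy=4,interpolation=cv2.INTER_CUBIC))
E
```

```text
t 6.5833 tcp [0.5056 0.1247 0.1487] yaw_y -119.11 j [ 0.55  0.3  -0.37 -0.   -0.9   0.51] F [-0.3 -0.8  0.3] w 0.0853
shift cm [-0.02  0.1   8.27]
```

View pics/s4.png

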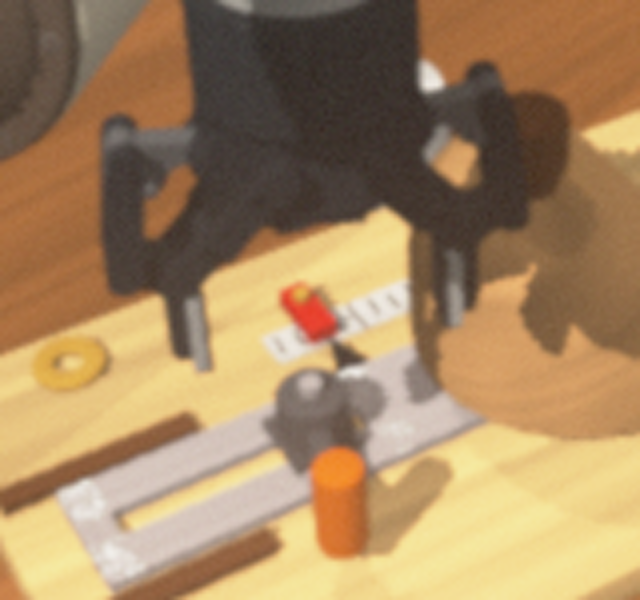

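The open pads straddle the handle (340,470 in the crop) and the path down is clear. I narrow to 5 cm, descend and grip.

>>> {"op": "step_arm", "data": {"motion": [[5, [0, 0.1, 1.5], [0, 0, 0]], [5, [0, 0.1, 4], [0, 0, 0]], [5, [0, 0.1, 6], [0, 0, 0]], [5, [0, 0.1, 7.5], [0, 0, 0]], [5, [0, 0.1, 8.2], [0, 0, 0]], [5, [0, 0.1, 8.2], [0, 0, 0]], [1.8, [0, 0.1, 8.2], [0, 0, 0]], [1.8, [0, 0.1, 8.2], [0, 0, 0]], [1.8, [0, 0.1, 8.2], [0, 0, 0]], [1.8, [0, 0.1, 8.2], [0, 0, 0]], [1.8, [0, 0.1, 8.2], [0, 0, 0]], [1.8, [0, 0.1, 8.2], [0, 0, 0]]], "grip_force": 40}}

```text
time: 7.63
eef_pos: [0.5055, 0.1234, 0.0697]
tool_rot: [[0.873, -0.487, 0.003], [-0.487, -0.873, 0.001], [0.002, -0.002, -1.0]]
contact_force: [-1.3, 2.1, 6.3]
gripper_width: 0.0205
finger_force: 39.3
```

```bash
python3 - <<'E'
from rig import telemetry
import numpy as np
o=telemetry.get_obs(); R=np.array(o["tool_rot"]); p=np.array(o["eef_pos"])
print(p,o["contact_force"],o["gripper_width"],o["joints"])
c=np.array([.566,.0897]); v=p[:2]-c; print(np.linalg.norm(v), lev:=np.pi-0.195-np.arctan2(v[1],v[0]))
v*=.07/np.linalg.norm(v)
for k in range(1,15):
    a=-np.radians(k*5.5); q=np.array([[np.cos(a),-np.sin(a)],[np.sin(a),np.cos(a)]])@v-v
    print(round(lev-a,3),k*5.5,(100*R.T@[*q,0]).round(2))
E
```

```text
[0.50552907 0.12341293 0.069687  ] [-1.32940723  2.12489136  6.28016849] 0.020456122575002008 [ 5.51757765e-01  4.01788853e-01 -4.63752059e-01  4.90184947e-04
 -7.02470432e-01  5.09559101e-01]
0.06923362840737277 0.31358803887358633
0.41 5.5 [ 0.03 -0.67  0.  ]
0.506 11.0 [ 0.13 -1.34  0.  ]
0.602 16.5 [ 0.29 -1.99  0.  ]
0.698 22.0 [ 0.51 -2.62  0.01]
0.794 27.5 [ 0.79 -3.23  0.01]
0.89 33.0 [ 1.13 -3.81  0.01]
0.986 38.5 [ 1.52 -4.36  0.01]
1.082 44.0 [ 1.96 -4.86  0.01]
1.178 49.5 [ 2.45 -5.32  0.02]
1.274 55.0 [ 2.98 -5.74  0.02]
1.37 60.5 [ 3.55 -6.09  0.02]
1.466 66.0 [ 4.15 -6.4   0.02]
1.561 71.5 [ 4.78 -6.64  0.02]
1.657 77.0 [ 5.42 -6.82  0.02]
```

The handle is gripped: width 20.5 mm, radius 69 mm, lever at 0.314 rad. I swing along the arc.

>>> {"op": "step_arm", "data": {"motion": [[1.8, [0.03, -0.67, -0.2], [0, 0, 5.5]], [1.8, [0.13, -1.34, -0.2], [0, 0, 11]], [1.8, [0.29, -1.99, -0.2], [0, 0, 16.5]], [1.8, [0.51, -2.62, -0.2], [0, 0, 22]], [1.8, [0.79, -3.23, -0.2], [0, 0, 27.5]], [1.8, [1.13, -3.81, -0.2], [0, 0, 33]], [1.8, [1.52, -4.36, -0.2], [0, 0, 38.5]], [1.8, [1.96, -4.86, -0.2], [0, 0, 44]], [1.8, [2.45, -5.32, -0.2], [0, 0, 49.5]], [1.8, [2.98, -5.74, -0.2], [0, 0, 55]], [1.8, [3.55, -6.09, -0.2], [0, 0, 60.5]], [1.8, [3.55, -6.09, -0.2], [0, 0, 60.5]]]}}

```text
time: 8.63
eef_pos: [0.5661, 0.1592, 0.0699]
tool_rot: [[0.004, -1.0, 0.001], [-1.0, -0.004, 0.001], [-0.001, -0.001, -1.0]]
contact_force: [0.9, 2.0, -1.7]
gripper_width: 0.0206
finger_force: 41.4
```

```bash
cat > lev.py <<'E'
from rig import telemetry
import numpy as np
o=telemetry.get_obs(); R=np.array(o["tool_rot"]); p=np.array(o["eef_pos"])
print(p,np.round(o["contact_force"],1),o["gripper_width"],np.degrees(np.arctan2(R[1,1],R[0,1])))
c=np.array([.566,.0897]); v=p[:2]-c; lev=np.pi-0.195-np.arctan2(v[1],v[0]); print(np.linalg.norm(v),lev)
v*=.07/np.linalg.norm(v)
for t in (1.45,1.5,1.55,1.6,1.65):
    a=lev-t; q=np.array([[np.cos(a),-np.sin(a)],[np.sin(a),np.cos(a)]])@v-v
    print(t,np.degrees(-a).round(1),(100*R.T@[*q,0]).round(2))
E
python3 lev.py
```

```text
[0.56611687 0.15915302 0.06992435] [ 0.9  2.  -1.7] 0.020647692207882186 -179.79511414108356
0.06945311825805067 1.3774790028750574
1.45 4.2 [ 0.02 -0.51  0.  ]
1.5 7.0 [ 0.06 -0.86  0.  ]
1.55 9.9 [ 0.11 -1.2   0.  ]
1.6 12.7 [ 0.18 -1.54  0.  ]
1.65 15.6 [ 0.27 -1.88  0.  ]
```

>>> {"op": "step_arm", "data": {"motion": [[1.8, [0.02, -0.3, 0], [0, 0, 2.5]], [1.8, [0.03, -0.6, 0], [0, 0, 5]], [1.8, [0.06, -0.86, 0], [0, 0, 7]], [1.8, [0.08, -1.05, 0], [0, 0, 8.5]], [1.8, [0.11, -1.2, 0], [0, 0, 9.9]], [1.8, [0.11, -1.2, 0], [0, 0, 9.9]], [1.8, [0.11, -1.2, 0], [0, 0, 9.9]]]}}

```text
time: 9.22
eef_pos: [0.5758, 0.158, 0.0699]
tool_rot: [[-0.167, -0.986, -0.003], [-0.986, 0.167, 0.0], [0.0, 0.003, -1.0]]
contact_force: [-3.6, 5.0, -0.3]
gripper_width: 0.0205
finger_force: 41.6
```

```bash
python3 lev.py
```

```text
[0.5758286  0.15801878 0.06989579] [-3.6  5.  -0.3] 0.0204914293233803 170.3724125479039
0.06902214627911699 1.518679828946967
1.45 -3.9 [0.03 0.48 0.  ]
1.5 -1.1 [0.   0.13 0.  ]
1.55 1.8 [-0.   -0.22 -0.  ]
1.6 4.7 [ 0.01 -0.57 -0.  ]
1.65 7.5 [ 0.04 -0.92 -0.  ]
```

>>> {"op": "step_arm", "data": {"motion": [[1.8, [0, -0.3, 0], [0, 0, 1]], [1.8, [0, -0.6, 0], [0, 0, 2]], [1.8, [0, -0.8, 0], [0, 0, 2]], [1.8, [0, -0.8, 0], [0, 0, 2]]]}}

```text
time: 9.55
eef_pos: [0.5763, 0.1576, 0.0696]
tool_rot: [[-0.202, -0.979, -0.018], [-0.979, 0.202, -0.001], [0.005, 0.017, -1.0]]
contact_force: [-25.1, 14.6, 12.7]
gripper_width: 0.0206
finger_force: 43.7
```

```bash
python3 lev.py|head -2
```

```text
[0.57626658 0.15757204 0.0696344 ] [-25.1  14.6  12.7] 0.020606283754782306 168.3504703227016
0.06864413360018591 1.5259219475917074
```

It is firmly at the stop: 25 N and no more motion. I relax, open, lift and clear the view.

>>> {"op": "step_arm", "data": {"motion": [[1.8, [0, 0.5, 0], [0, 0, 0]], [1.8, [0, 0.7, 0], [0, 0, 0]], [5, [0, 0.7, 0], [0, 0, 0]], [5, [0, 0.7, 0], [0, 0, 0]], [5, [0, 0.7, 0], [0, 0, 0]], [5, [0, 0.7, 0], [0, 0, 0]], [5, [0, 0.7, -1.5], [0, 0, 0]], [5, [0, 0.7, -4], [0, 0, 0]], [5, [0, 0.7, -7], [0, 0, 0]], [5, [0, 0.7, -10], [0, 0, 0]], [5, [0, 0.7, -13], [0, 0, 0]], [5, [0, 0.7, -15], [0, 0, 0]]]}}

```text
time: 10.55
eef_pos: [0.5798, 0.1576, 0.224]
tool_rot: [[-0.201, -0.98, 0.005], [-0.98, 0.201, 0.001], [-0.002, -0.004, -1.0]]
contact_force: [0.9, 0.5, -0.1]
gripper_width: 0.0498
finger_force: 0.0
```

>>> {"op": "step_arm", "data": {"motion": [[5, [0, 2, 0], [0, 0, 0]], [5, [0, 5, 0], [0, 0, 0]], [5, [0, 8, 0], [0, 0, 0]], [5, [0, 11, 0], [0, 0, 0]], [5, [-2, 14, 0], [0, 0, 0]], [5, [-4, 16, 0], [0, 0, 0]], [5, [-6, 17, 0], [0, 0, 0]], [5, [-8, 17, 0], [0, 0, 0]], [5, [-10, 17, 0], [0, 0, 0]], [5, [-10, 17, 0], [0, 0, 0]]]}}

```text
time: 11.38
eef_pos: [0.4331, 0.2928, 0.2206]
tool_rot: [[-0.199, -0.98, 0.002], [-0.98, 0.199, 0.001], [-0.002, -0.002, -1.0]]
contact_force: [0.7, -0.5, 0.6]
gripper_width: 0.0497
finger_force: 0.0
```

```bash
python3 - <<'E'
from rig import snapshot
import cv2,numpy as np
a=snapshot("side")["image"][220:350,200:330];b=snapshot("top")["image"][170:300,215:345]
f=lambda i:cv2.resize(i,(400,400) ,interpolation=cv2.INTER_CUBIC)
cv2.imwrite("pics/s5.png",np.hstack([f(a),f(b)]))
E
```

```text
(no output)
```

View pics/s5.png

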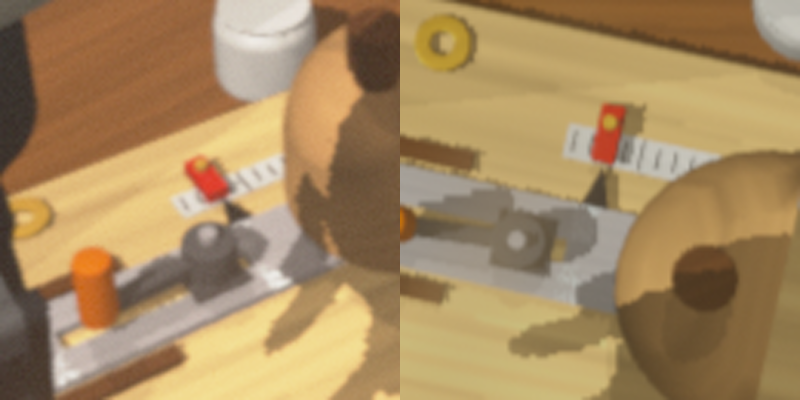

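The lever lies along the foot plate: handle at (95,285) in the side half, pointing at board +y. The tip at (604,170) is level with the marker's face middle at (605,162) in the top half. The washer and tin are in place, so I hand it in.

```bash
python3 -c "
from rig import workorder; print(workorder.close_job())"
```

```text
the job is handed in; nothing more can be done
None
```

I slid the movable half until the pointer was level with the red marker (within about 2 mm in the camera views), swung the clamp lever clockwise to its stop, let go, and handed the job in at about 11.5 s; no verdict came back.

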